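Push the empty tin through the caddy flap

ROBOT

A 6-joint arm with a two-finger parallel gripper is mounted at the origin on the work surface. World frame = base frame: x ahead of the robot, y to its left, z up, the work surface at z = 0. Lengths are in m, angles in degrees, forces in N, time in s.
With the tool pointing down it reaches from about 0.25 to 0.725 m from the base axis. Payload 9.7 kg.
Tool frame: the origin (TCP) lies between the finger pads; the fingertips stand 25 mm ahead of it and the grasp point (between the pads) lies 6 mm ahead of it; z points along the fingers, y is the line along which they close (so a half turn about z gives the same grasp; the last joint's range is limited). The gripper opens to 85 mm and grips with 20 to 120 N. Pads are 22 mm wide; open, the fingers measure 114 mm over their backs; the gripper's body (76 mm by 85 mm) begins 54 mm behind the grasp point. The pads swing forward as they close: fully open they stand 13 mm farther back than shut.
Start: joints at [-69.786, 4.979, 10.078, 95.1, 0, 90], TCP at [0.19, -0.516, 0.256] pointing down, gripper open.
Joint ranges: [-179.16, 179.16], [-48.56, 103.87], [-65.8, 70.77], [-126.05, 130.52], [-82.76, 87.17], [-180, 180]. Speed limits (degrees/s): [127.2, 127.2, 147.25, 180, 180, 180].

INTERFACE

Orientations are given as [roll, pitch, yaw] about the fixed x, y, z axes, in that order (R = Rz(yaw) Ry(pitch) Rx(roll)).
In Python, from workcell import bot gives the robot as it stands.
- The arm moves only by the shell command python3 drive.py 'ROWS' [FORCE]. ROWS is rows parted by semicolons, their numbers by spaces, 1 to 5 of them, each of 5 numbers: dx, dy, dz in m, then a turn about the tool's z in degrees, then the finger opening in m; each row is the pose to reach, as a shift and turn from the pose commanded when the command began, along the tool's axes at that moment; what a row does not reach only later rows make up. A row lasts 1/12 s, in which the tool goes at most 0.0417 m and 7.16 degrees, less where a joint would pass 70% of its speed; a pose out of reach is approached as far as the arm can. The fingers move at their own pace and stop on an object; FORCE is the grip in N (left out, the last holds). Time passes only in rows, so rows that do not move let the fingers close. It prints the time, the measured TCP pose, the force, the opening and the grip force at its end.
- bot.get_obs(): the state, without advancing time (a new reading comes with each control period).
- bot.camera(name): name is "side" or "top" or "wrist"; returns the picture (400x640x3 uint8, blue, green, red); there is no depth.
- bot.camera_info(name): a dict with "mtx" (3x3 intrinsics, pixels), "extrinsics" (4x4, takes a point from camera to world coordinates). Camera axes: x right, y down, z forward; pixel columns grow to the right and rows downward; lengths in m; the calibration is good to about 2 mm. The wrist camera is an equidistant fisheye: a pixel r from the principal point sees the ray r / f radians off the axis. A picture is of the moment at which its call begins: read the wrist's pose just before it. camera_info takes no time and is no camera call; for the wrist camera it gives the pose at the moment of the call.
- bot.job_done(): hands the job in; it is judged then, once.
The state is a dict: "time": time; "q": joint angles; "qd": joint speeds; "joint_efforts": joint torques, N m; "ee_pos": TCP position; "tcp_rot": TCP orientation; "wrist_force": force on the tool from outside, world axes, zero at the start; "torque": the same for the moment, N m; "opening": finger opening in m; "grasp_force": force on a finger pad.
Only numpy, scipy, OpenCV 4.12 (cv2) and the standard library are available. Lean on these libraries where they do the work, as an engineer would, in place of code of your own. Each camera call takes 0.05 s, during which the arm holds its last target. There are 200 camera calls.

TASK

The little green-lidded spice tin on the raised brick ledge is empty. Push it along to the recycling caddy, press the caddy's yellow self-closing flap well down with one finger and, while you keep it open, push the tin through with the other finger, so that it drops to the bottom; then let the flap spring shut. Only push: do not pick the tin up or push it out onto the shut flap, and do not disturb the other things.

Things in the scene. Friction and masses are not known exactly. Their poses are not given: they have to be found in the camera images.
- tin: the empty spice tin: upright round aluminium tin with a green lid, 45 mm diameter, 26 mm tall, about 30 g, friction about 0.6. Origin at the centre of its underside. It stands on the raised ledge on the caddy's -x side: a fixed brick block with a flat paver top, 191 mm over the bench, 360 mm long (caddy's x) and 366 mm wide (y), centred on the caddy's y
- bin: recycling caddy: fixed grey box 200 (x) x 240 (y) x 190 mm, origin at the centre of its underside, z up. Its -x side stands against the raised ledge, top level with it (ledge 1 mm higher); +x is the push direction. Opening: x -85 to +28 mm, 194 mm in y; a fixed cover spans x +28 to +100, fixed rims 23 mm wide lie at both y ends; hollow below all of it (walls 3, floor 5 mm)
- lip (a point): middle of the flap's hinge line at the caddy's rim height (190 mm over the bench); 16.5 mm past the ledge's edge, across a flat rim strip. Axes as the caddy's: +x is the push direction, y runs along the hinge
- flap (a joint): yellow flap's angle (rad): 0 shut, level with the rim; grows as its far edge goes down, at most 1.25. 3 mm thick, 190 mm wide (y), reaching 111 mm in +x from the hinge at the lip; open, a slippery ramp (friction 0.3) down away from the ledge. A spring shuts it: about 0.5 N to start at the far edge, 3 to 8 N pressed 20 to 40 mm from the hinge; it bears the tin unopened
- bin_floor (a point): centre of the caddy's inner floor, 185 mm under the rim; the inside measures 194 by 234 mm
- ramekin: white ceramic ramekin on the ledge, 84 mm across, 45 mm tall; origin at the centre of its underside; leave it alone
- timer: square blue kitchen timer with a round white button, 66 mm by 66 mm by 28 mm, on the ledge; origin at the centre of its underside; leave it alone
- grinder: stainless pepper grinder on the ledge, 54 mm diameter, 155 mm tall; origin at the centre of its underside; leave it standing
- jar: amber jar with a black cap on the bench, 64 mm diameter, 90 mm tall; origin at the centre of its underside; leave it alone
- brush: grey silicone basting brush lying on the bench, about 250 mm long (x) and 16 mm thick; leave it alone
- tongs: steel tongs lying on the bench, about 320 mm long (x) and 16 mm thick; leave them alone

How it is judged (in metres and radians):
On the way, in this order (a step that is already met when the one before it is completed fails the run):
1. a finger presses the flap well open (over 0.4 rad) while the tin still stands upright on the ledge side of the hinge (value of joint flap above 0.4 rad and contact force between the fingers and flap above 0.1 N and x of tin in the frame of lip below 0 m and z of tin in the frame of lip above -0.005 m and angle between tin's own z axis and vertical below 0.2 rad), for 0.15 s.
2. the tin goes down through the opening while a finger still holds the flap open (z of tin in the frame of lip below -0.045 m and x of tin in the frame of lip above 0 m and value of joint flap above 0.2 rad and contact force between the fingers and flap above 0.05 N), for 0.02 s.
At the end, for the whole second after the job is handed in: The tin lies at rest at the bottom of the caddy (within 60 mm of its floor, inside its walls) and the flap has sprung shut (under 0.06 rad) (z of tin in the frame of bin_floor between -0.01 and 0.06 m and x of tin in the frame of bin_floor between -0.1 and 0.1 m and y of tin in the frame of bin_floor between -0.12 and 0.12 m and linear speed of tin below 0.03 m/s and value of joint flap below 0.06 rad); the robot touches nothing.
It fails at once if the tin is lifted: its underside rises more than 15 mm above the caddy's rim (z of tin in the frame of lip above 0.015 m).
It fails at once if the tin's centre is pushed past the hinge line onto the flap while the flap is not held open (under 0.15 rad) (x of tin in the frame of lip above 0.006 m and z of tin in the frame of lip above -0.03 m and value of joint flap below 0.15 rad).
It fails at once if another thing on the ledge or bench is moved more than 20 mm or the grinder is tipped (distance of any of ramekin, timer, grinder, jar, brush, tongs from where it was at the start of the episode above 0.02 m or angle between grinder's own z axis and vertical above 0.4 rad).
It also fails if it takes over 51 s, if anything falls off the work surface, if the arm or the gripper's body presses on something with over 40 N, if the wrist force passes 120 N, or if a joint passes its speed limit or range.

## Working session

There is one attempt and no reset: what is moved stays moved. The work goes in short steps, Python scripts to look and compute and a shell command to move; the robot and the scene stay as the last step left them, time stands still between calls to the robot, and variables do not carry over. Pictures are saved under pics/ and viewed, at most 10 in all, crops included, and the job is handed in when it is done.

```bash
ls; mkdir -p pics; python3 - <<'E'
from workcell import bot
import cv2,numpy as np
o=bot.get_obs();print({k:np.round(v,3) for k,v in o.items()})
for n in("top","side"):
    im=bot.camera(n);cv2.imwrite(f"pics/{n}0.png",im)
    i=bot.camera_info(n);print(np.round(i["mtx"],1).tolist(),np.round(i["extrinsics"],4).tolist())
E
```

```text
drive.py
pics
workcell.py
{'time': np.float64(0.0), 'q': array([-6.9787e+01,  5.0110e+00,  1.0034e+01,  9.5099e+01,  2.0000e-03,
        9.0002e+01]), 'qd': array([ 0.055,  0.049, -0.041, -0.013,  0.003,  0.053]), 'joint_efforts': array([-0.0000e+00, -5.2038e+01,  4.6481e+01,  1.6000e-02, -0.0000e+00,
       -0.0000e+00]), 'ee_pos': array([ 0.19 , -0.516,  0.256]), 'tcp_rot': array([-1.79925e+02, -2.00000e-03,  2.02110e+01]), 'wrist_force': array([-0.128,  0.005, -0.126]), 'torque': array([ 0.002, -0.019, -0.031]), 'grasp_force': np.float64(0.0), 'opening': np.float64(0.085)}
[[437.2, 0.0, 325.8], [0.0, 437.2, 195.9], [0.0, 0.0, 1.0]] [[-0.0014, -0.9921, 0.1252, 0.3829], [-0.9998, 0.0039, 0.0198, -0.1168], [-0.0201, -0.1252, -0.9919, 1.6572], [0.0, 0.0, 0.0, 1.0]]
[[444.8, 0.0, 321.9], [0.0, 444.8, 199.3], [0.0, 0.0, 1.0]] [[-0.8749, -0.3137, 0.3689, 0.0462], [-0.4839, 0.5934, -0.6432, 0.7673], [-0.0171, -0.7413, -0.671, 1.0477], [0.0, 0.0, 0.0, 1.0]]
```

View pics/top0.png

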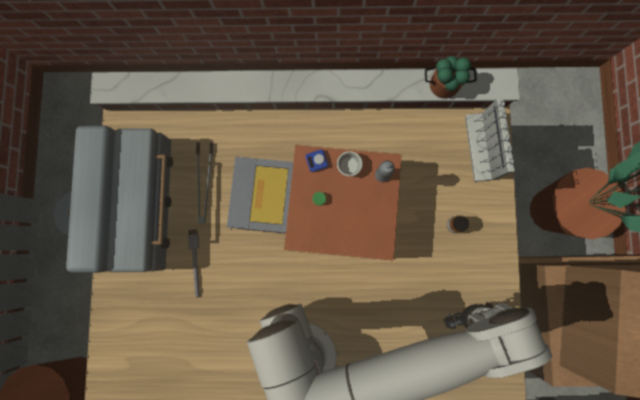

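View pics/side0.png

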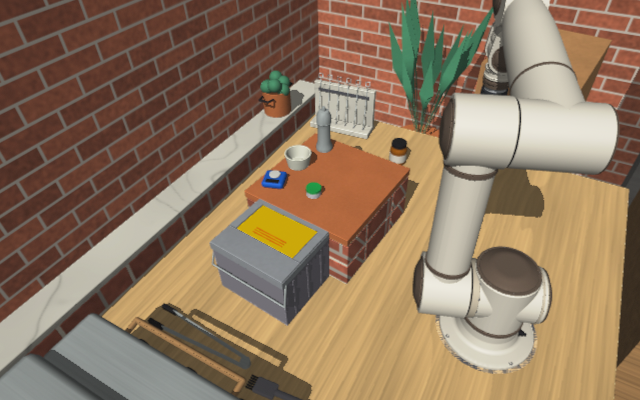

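The top view shows the tin at about (319,199) and the flap centred at about (269,195). The ledge, ramekin (349,163), timer (317,160) and grinder (387,172) are also in view. The push direction (caddy +x) runs image-left, which is roughly world +y.

```bash
cat > h.py <<'E'
from workcell import bot
import cv2,numpy as np
def ray(n,px,z,info=None):
    i=info or bot.camera_info(n);K=np.array(i["mtx"]);E=np.array(i["extrinsics"])
    px=np.atleast_2d(px).astype(float)
    u=np.c_[(px[:,0]-K[0,2])/K[0,0],(px[:,1]-K[1,2])/K[1,1]]
    if n=="wrist":
        r=np.linalg.norm(u,axis=1)+1e-9; d=np.c_[u/r[:,None]*np.sin(r)[:,None],np.cos(r)]
    else: d=np.c_[u,np.ones(len(u))]
    d=d@E[:3,:3].T; o=E[:3,3]
    return o+d*((z-o[2])/d[:,2])[:,None]
def big(m):
    c,_=cv2.findContours(m,cv2.RETR_EXTERNAL,cv2.CHAIN_APPROX_NONE)
    return max(c,key=cv2.contourArea)[:,0,:]
def hsv(im,lo,hi): return cv2.inRange(cv2.cvtColor(im,cv2.COLOR_BGR2HSV),lo,hi)
YEL=((18,120,90),(35,255,255)); GRN=((45,100,50),(80,255,255))
E
python3 - <<'E'
from h import *
i=bot.camera_info("top"); im=cv2.imread("pics/top0.png")
def box(lo,hi,win,z):
    m=hsv(im,lo,hi);w=np.zeros_like(m);x0,x1,y0,y1=win;w[y0:y1,x0:x1]=m[y0:y1,x0:x1]
    c=big(w);P=ray("top",c,z,i)[:,:2]
    r=cv2.minAreaRect((P*1000).astype(np.float32));return r,np.round(cv2.boxPoints(r)).tolist()
print("flap",box((10,120,90),(35,255,255),(235,295,155,235),.19))
print("ledge",box((0,80,50),(14,255,255),(283,405,143,262),.191))
print("tin",box(*GRN,(300,340,185,212),.217))
print("timer",box((100,100,40),(130,255,255),(300,335,145,175),.219))
for n,p,z in(("ramekin",(349,163),.236),("grindertop",(386,165),.346),("grinderbase",(386,178),.20)):print(n,ray("top",p,z,i))
s=cv2.imread("pics/side0.png");m=hsv(s,*GRN);w=np.zeros_like(m);w[175:200,295:335]=m[175:200,295:335]
P=ray("side",big(w),.217);print("tin side",P.min(0),P.max(0))
m=hsv(s,(15,120,90),(35,255,255));w=np.zeros_like(m);w[200:265,215:330]=m[200:265,215:330]
P=ray("side",big(w),.19)[:,:2];r=cv2.minAreaRect((P*1000).astype(np.float32));print("flap side",r,cv2.boxPoints(r).round())
E
```

```text
flap (((574.2889404296875, 106.68547821044922), (108.01699829101562, 188.64219665527344), 84.4320297241211), [[475.0, 62.0], [663.0, 44.0], [673.0, 151.0], [486.0, 170.0]])
ledge (((549.6091918945312, -146.09713745117188), (368.26153564453125, 360.77001953125), 84.45361328125), [[352.0, -312.0], [711.0, -347.0], [747.0, 20.0], [388.0, 55.0]])
tin (((557.6919555664062, -65.60169982910156), (39.882423400878906, 40.15597152709961), 89.9330825805664), [[538.0, -86.0], [578.0, -86.0], [578.0, -46.0], [538.0, -46.0]])
timer (((684.6884155273438, -57.09847640991211), (59.48793411254883, 59.48286056518555), 18.315187454223633), [[647.0, -38.0], [666.0, -95.0], [722.0, -76.0], [704.0, -20.0]])
ramekin [[ 0.67149218 -0.16542768  0.236     ]]
grindertop [[ 0.64234706 -0.27407339  0.346     ]]
grinderbase [[ 0.62671316 -0.29075271  0.2       ]]
tin side [ 0.52664506 -0.08380843  0.217     ] [ 0.57088673 -0.03629662  0.217     ]
flap side ((567.073974609375, 108.46249389648438), (110.96089935302734, 190.23219299316406), 84.37516784667969) [[467.  63.]
 [656.  44.]
 [667. 154.]
 [478. 173.]]
```

```bash
R=".177 -.092 -.01 -35 .02"; python3 drive.py '.036 -.018 0 -7 .02; .071 -.037 0 -14 .02; .106 -.055 0 -21 .02; .142 -.073 0 -28 .02; .177 -.092 0 -35 .02' 20
python3 drive.py '.04 .005 0 -7 .02; .08 .011 0 -14 .02; .119 .016 0 -21 .02; .159 .021 0 -28 .02; .196 .027 0 -29.2 .02'; python3 - <<'E'
from h import *
o=bot.get_obs();p=o["ee_pos"];i=bot.camera_info("wrist");print(i["extrinsics"].round(3).tolist() if hasattr(i["extrinsics"],"round") else i["extrinsics"], np.round(i["mtx"],1).tolist())
cv2.imwrite("pics/w0.png",bot.camera("wrist"));print(p,o["tcp_rot"])
E
```

```text
time: 0.93
ee_pos: [0.4593, -0.221, 0.2562]
tcp_rot: [-180.0, -0.0, 84.9]
wrist_force: [0.2, -0.3, 0.5]
opening: 0.0195
grasp_force: 0.0
[[0.996, -0.086, -0.026, 0.465], [-0.09, -0.952, -0.294, -0.145], [0.0, 0.295, -0.956, 0.373], [0.0, 0.0, 0.0, 1.0]] [[309.7, 0.0, 318.9], [0.0, 309.7, 204.8], [0.0, 0.0, 1.0]]
[ 0.45928644 -0.22100215  0.25617634] [-1.79994392e+02 -7.55556099e-03  8.48560099e+01]
```

View pics/w0.png

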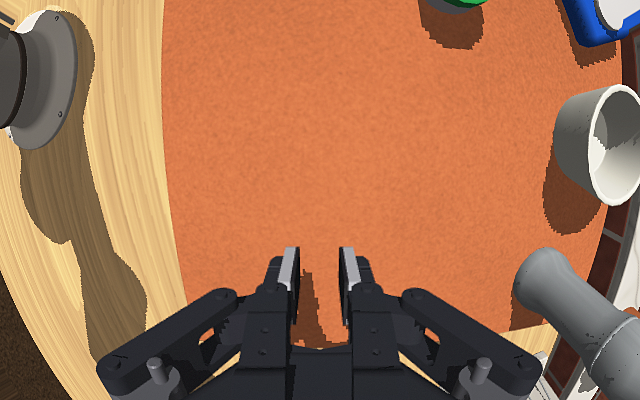

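The wrist view looks along the push direction. The tin is at the top edge near (450,0), the fingers near (290–350,250), and the ramekin and grinder are well to the right.

```bash
python3 drive.py '.032 .024 0 0 .02; .064 .048 0 0 .02; .095 .073 0 0 .02; .1 .079 0 0 .02; .1 .079 0 0 .02'; python3 - <<'E'
from h import *
o=bot.get_obs();p=o["ee_pos"];i=bot.camera_info("wrist")
im=bot.camera("wrist");cv2.imwrite("pics/w1.png",im);print(p,o["tcp_rot"])
m=hsv(im,*GRN);P=ray("wrist",big(m),.217,i);print("tin",cv2.minEnclosingCircle((P[:,:2]*1000).astype(np.float32)))
m=hsv(im,*YEL);m=cv2.morphologyEx(m,cv2.MORPH_OPEN,np.ones((5,5)))
c=big(m);P=ray("wrist",c,.19,i)[:,:2];r=cv2.minAreaRect((P*1000).astype(np.float32));print("flap",r,cv2.boxPoints(r).round(),c.min(0),c.max(0))
E
```

```text
time: 1.4
ee_pos: [0.548, -0.1293, 0.2551]
tcp_rot: [-179.9, -0.0, 84.6]
wrist_force: [0.6, -0.9, -0.5]
opening: 0.02
grasp_force: 0.0
[ 0.54801203 -0.1293349   0.25509141] [-1.79907885e+02 -2.17259008e-02  8.45984617e+01]
tin ((552.6578369140625, -63.75314712524414), 22.395442962646484)Traceback (most recent call last):
  File "<stdin>", line 6, in <module>
  File "h.py", line 14, in big
    return max(c,key=cv2.contourArea)[:,0,:]
           ~~~^^^^^^^^^^^^^^^^^^^^^^^
ValueError: max() iterable argument is empty
```

View pics/w1.png

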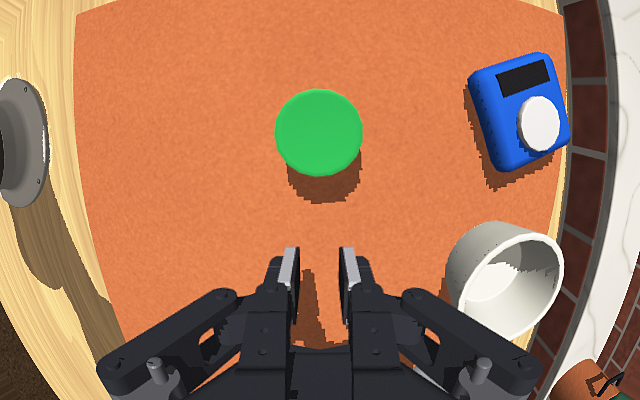

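The lid is at (319,132) with a 22.4 mm radius, as expected, and centred ahead of the fingers. I'll lower to pushing height, then push.

```bash
python3 drive.py '0 0 .015 0 .02; 0 -.002 .031 0 .02; .01 -.002 .031 0 .02; .02 -.002 .031 0 .02;  .03 -.002 .031 0 .02'; python3 drive.py '.012 0 0 0 .02; .024 0 0 0 .02; .036 0 0 0 .02; .048 0 0 0 .02; .054 0 0 0 .02'; cat > look.py <<'E'
from h import *
import sys
o=bot.get_obs();p=o["ee_pos"];i=bot.camera_info("wrist")
im=bot.camera("wrist");cv2.imwrite(f"pics/{sys.argv[1]}.png",im);print(p.round(4),o["tcp_rot"].round(2),o["wrist_force"].round(1))
m=hsv(im,*GRN);P=ray("wrist",big(m),.217,i)
(c,r)=cv2.minEnclosingCircle((P[:,:2]*1000).astype(np.float32));print("tin",np.round(c,1),round(r,1))
m=cv2.morphologyEx(hsv(im,(10,120,90),(35,255,255)),cv2.MORPH_OPEN,np.ones((5,5)));m[:, :150]=0;m[:,500:]=0
u=np.array([np.cos(np.radians(84.4)),np.sin(np.radians(84.4))]);v=np.array([-u[1],u[0]])
Y=hsv(im,*YEL);Y=cv2.morphologyEx(Y,cv2.MORPH_OPEN,np.ones((5,5)))
if Y.any():
    c2=big(Y);P=ray("wrist",c2,.19,i)[:,:2]*1000
    print("yellow px",c2.min(0),c2.max(0)); a=P@u
    r2=cv2.minAreaRect(P.astype(np.float32));print("flap",r2)
    k=np.sort(a);print("near edge u percentiles",np.percentile(a,[0,2,10,25]).round(1),"tin u",round(float(np.dot(c,u)),1),"tcp u",round(float(p[:2]@u*1000),1),"v: tin",np.dot(c,v).round(1),"flap",(P@v).min().round(1),(P@v).max().round(1))
E
python3 look.py w2
```

```text
time: 1.87
ee_pos: [0.5473, -0.1009, 0.2263]
tcp_rot: [180.0, -0.0, 84.3]
wrist_force: [0.0, -0.3, 0.1]
opening: 0.0199
grasp_force: 0.0
time: 2.28
ee_pos: [0.5531, -0.0455, 0.2255]
tcp_rot: [180.0, -0.0, 84.5]
wrist_force: [-0.9, -0.5, 0.6]
opening: 0.02
grasp_force: 0.1
[ 0.5531 -0.0455  0.2255] [ 1.7998e+02 -1.0000e-02  8.4490e+01] [-0.9 -0.5  0.6]
tin [555.2 -12.9] 23.2
yellow px [148   0] [496  81]
flap ((566.10302734375, 76.57157897949219), (48.189735412597656, 188.11094665527344), 84.45280456542969)
near edge u percentiles [107.3 107.4 107.6 107.8] tin u 41.4 tcp u 8.7 v: tin -553.8 flap -650.0 -461.9
```

View pics/w2.png

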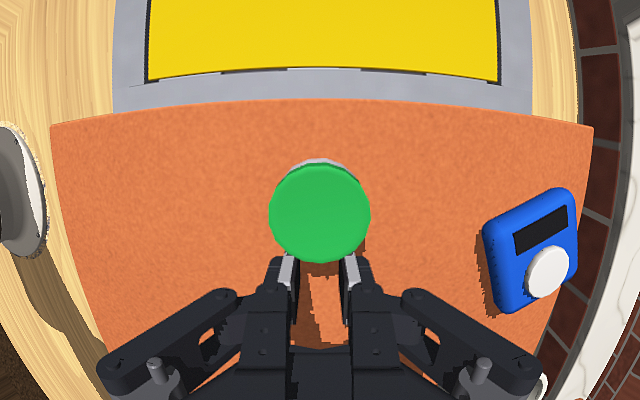

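The tin at (319,213) is cradled by the fingers, and the near edge of the flap is straight ahead at row ~70. The tin has about 66 mm left to the hinge, so I'll continue the push.

```bash
python3 drive.py '.012 0 0 0 .02; .024 0 0 0 .02; .036 0 0 0 .02; .045 0 0 0 .02; .050 0 0 0 .02';python3 drive.py '0 0 0 0 .02'; python3 look.py w3; python3 - <<'E'
from h import *
E
```

```text
time: 2.75
ee_pos: [0.5579, 0.0038, 0.2252]
tcp_rot: [-180.0, -0.0, 84.5]
wrist_force: [-0.2, -0.6, 0.9]
opening: 0.0198
grasp_force: 0.1
time: 2.83
ee_pos: [0.5579, 0.0035, 0.2252]
tcp_rot: [-180.0, -0.0, 84.5]
wrist_force: [0.4, -1.0, -0.0]
opening: 0.02
grasp_force: 0.0
[0.5579 0.0035 0.2252] [-1.7999e+02 -1.0000e-02  8.4490e+01] [ 0.4 -1.  -0. ]
tin [559.5  37.4] 23.2
yellow px [148   0] [497 169]
flap ((568.4902954101562, 101.31181335449219), (97.05460357666016, 188.17018127441406), 84.42399597167969)
near edge u percentiles [107.8 107.9 108.1 108.4] tin u 91.8 tcp u 57.9 v: tin -553.2 flap -650.0 -461.8
```

View pics/w3.png

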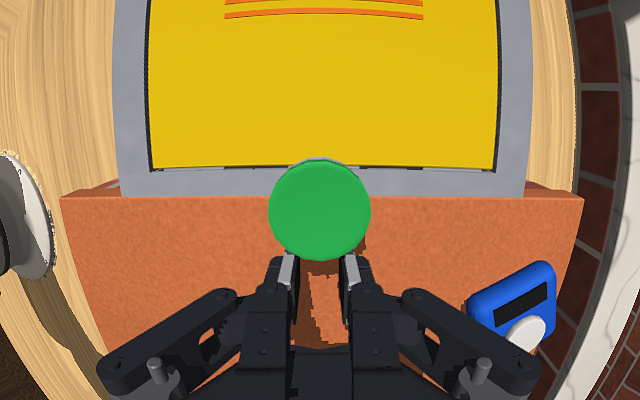

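```bash
python3 drive.py '.003 0 0 0 .02; .006 0 0 0 .02; .009 0 0 0 .02; .012 0 0 0 .02; .012 0 0 0 .02'; python3 look.py w4
```

```text
time: 3.3
ee_pos: [0.559, 0.0146, 0.2253]
tcp_rot: [-180.0, -0.0, 84.4]
wrist_force: [-0.1, -0.1, -0.1]
opening: 0.0203
grasp_force: 0.0
[0.559  0.0146 0.2253] [-1.800e+02 -1.000e-02  8.442e+01] [-0.1 -0.1 -0.1]
tin [561.2  47.7] 23.1
yellow px [148   0] [497 188]
flap ((569.0010986328125, 106.6417236328125), (107.77448272705078, 188.3369903564453), 84.547119140625)
near edge u percentiles [107.9 108.  108.3 114.9] tin u 102.2 tcp u 69.1 v: tin -553.9 flap -650.1 -461.8
```

```bash
python3 drive.py '.002 0 0 0 .02; .002 0 0 0 .02; -.015 0 0 0 .02; -.035 0 -.02 0 .07; -.035 0 -.055 0 .07'; python3 look.py w5
```

```text
time: 3.77
ee_pos: [0.5541, -0.0227, 0.2773]
tcp_rot: [-179.6, 0.1, 84.3]
wrist_force: [0.4, -0.7, -0.2]
opening: 0.0434
grasp_force: 0.0
[ 0.5541 -0.0227  0.2773] [-1.7963e+02  7.0000e-02  8.4340e+01] [ 0.4 -0.7 -0.2]
tin [561.2  48.8] 22.4
yellow px [188   0] [460 117]
flap ((568.09619140625, 96.22904205322266), (87.39855194091797, 188.5496063232422), 84.40914154052734)
near edge u percentiles [107.5 107.7 107.9 109.3] tin u 103.3 tcp u 31.5 v: tin -553.7 flap -650.3 -461.7
```

```bash
python3 drive.py '.035 0 0 0 .07; .07 0 0 0 .07; .095 0 0 0 .07; .095 0 0 0 .07; .095 0 0 0 .07'; python3 look.py w6
```

```text
time: 4.23
ee_pos: [0.5648, 0.0752, 0.2801]
tcp_rot: [-180.0, 0.0, 84.5]
wrist_force: [0.4, 0.4, 0.0]
opening: 0.0696
grasp_force: 0.0
[0.5648 0.0752 0.2801] [-180.      0.     84.54] [0.4 0.4 0. ]
tin [561.   50.7] 24.3
yellow px [188  95] [456 248]
flap ((569.094970703125, 107.91429138183594), (109.42153930664062, 189.05503845214844), 84.45329284667969)
near edge u percentiles [108.2 108.4 108.6 112. ] tin u 105.2 tcp u 130.0 v: tin -553.4 flap -650.4 -461.4
```

View pics/w6.png

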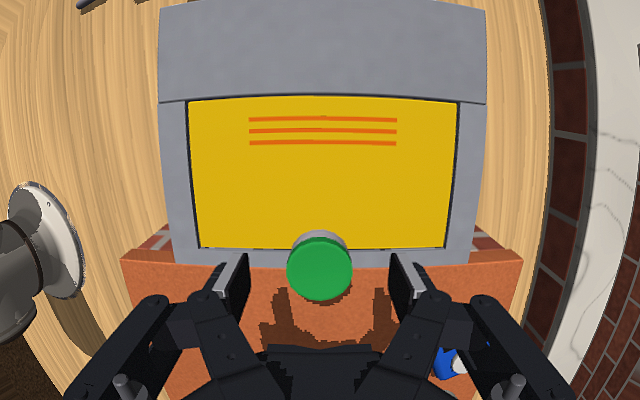

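The tin is centred between the open fingers at (320,268), and the fingers are over the flap just past the hinge. I'll descend to find contact.

```bash
python3 drive.py '0 0 .03 0 .07; 0 0 .058 0 .07; 0 0 .062 0 .07; 0 0 .062 0 .07'; for i in 1 2 3; do echo; done; python3 drive.py '0 0 .004 0 .07; 0 0 .004 0 .07;0 0 .004 0 .07';python3 drive.py '0 0 .004 0 .07; 0 0 .004 0 .07;0 0 .004 0 .07'
```

```text
time: 4.62
ee_pos: [0.5639, 0.073, 0.2169]
tcp_rot: [-179.8, 0.0, 84.3]
wrist_force: [-0.5, 0.5, 0.7]
opening: 0.0703
grasp_force: 0.0



time: 4.87
ee_pos: [0.5653, 0.0738, 0.2158]
tcp_rot: [179.9, -0.0, 84.4]
wrist_force: [-0.1, -0.1, -0.3]
opening: 0.0701
grasp_force: 0.0
time: 5.12
ee_pos: [0.5648, 0.074, 0.2104]
tcp_rot: [180.0, -0.0, 84.4]
wrist_force: [-0.2, -0.1, -0.1]
opening: 0.0701
grasp_force: 0.0
```

```bash
for i in 1; do python3 drive.py '0 0 .003 0 .07; 0 0 .003 0 .07'|sed -n '2p;4p'; python3 drive.py '0 0 .003 0 .07; 0 0 .003 0 .07'|sed -n '2p;4p'; python3 drive.py '0 0 .003 0 .07; 0 0 .003 0 .07'|sed -n '2p;4p'; done
```

```text
ee_pos: [0.5649, 0.074, 0.207]
wrist_force: [0.9, -1.1, 1.8]
ee_pos: [0.5648, 0.0739, 0.2043]
wrist_force: [0.0, -0.7, 3.5]
ee_pos: [0.5649, 0.0739, 0.2014]
wrist_force: [1.0, 0.5, 4.6]
```

```bash
python3 drive.py '0 0 .002 0 .07; 0 0 .002 0 .07; 0 0 .002 0 .07'|sed -n '2p;4p'; python3 look.py w7; python3 - <<'E'
from h import *
a=cv2.imread("pics/w7.png")[130:330,170:470]
s=bot.camera("side")[140:290,210:360]
cv2.imwrite("pics/c7.png",np.hstack([cv2.resize(a,(450,300)),cv2.resize(s,(300,300))]))
E
```

```text
ee_pos: [0.565, 0.0741, 0.1998]
wrist_force: [-0.0, 0.9, 5.9]
[0.565  0.0741 0.1998] [ 1.7994e+02 -2.0000e-02  8.4410e+01] [-0.   0.9  5.9]
tin [562.1  58.4] 20.9
yellow px [153 109] [490 312]
flap ((568.6322021484375, 102.5411376953125), (98.1208724975586, 183.5504150390625), 84.38800048828125)
near edge u percentiles [108.5 108.7 112.  122. ] tin u 113.0 tcp u 128.8 v: tin -553.7 flap -647.7 -464.1
```

View pics/c7.png

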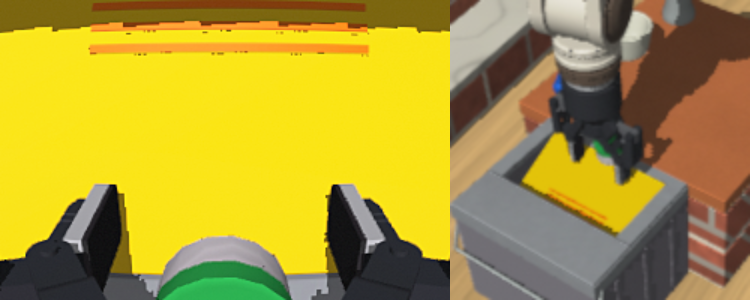

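The flap is well open, with the tin still upright at the rim. Both fingertips sit at the same height, so a finger cannot get behind the tin while the flap is down. I'll let the flap shut, nudge the tin a few mm further so its centre is right at the hinge line, and then reopen.

```bash
python3 drive.py '0 0 -.01 0 .07; 0 0 -.03 0 .07; 0 0 -.06 0 .07; 0 0 -.08 0 .07;0 0 -.08 0 .07'|sed -n 2p; python3 drive.py '-.03 0 0 0 .07; -.06 0 0 0 .05; -.095 0 0 0 .02; -.095 0 .0 0 .02; -.095 0 0 0 .02'|sed -n 2p; python3 look.py w8
```

```text
ee_pos: [0.5655, 0.0741, 0.2842]
ee_pos: [0.5552, -0.022, 0.2792]
[ 0.5552 -0.022   0.2792] [-179.97   -0.     84.26] [0.1 0.9 0.3]
tin [561.2  49. ] 22.4
yellow px [186   0] [457 118]
flap ((568.1093139648438, 96.80354309082031), (88.6343765258789, 188.6903533935547), 84.42717742919922)
near edge u percentiles [107.4 107.6 107.9 110.1] tin u 103.6 tcp u 32.3 v: tin -553.7 flap -650.3 -461.6
```

```bash
python3 drive.py '0 0 .03 0 .02; 0 0 .0545 0 .02; .02 0 .0545 0 .02; .033 0 .0545 0 .02;.036 0 .0545 0 .02'|sed -n 2p; python3 drive.py '.002 0 0 0 .02; .004 0 0 0 .02; .005 0 0 0 .02; .005 0 0 0 .02'|sed -n 2p; python3 look.py w9
```

```text
ee_pos: [0.5591, 0.0178, 0.2249]
ee_pos: [0.5597, 0.0202, 0.2253]
[0.5597 0.0202 0.2253] [179.95  -0.    84.41] [ 0.4 -0.3  0.6]
tin [562.2  53.3] 23.2
yellow px [147   0] [496 197]
flap ((569.1552124023438, 107.35826110839844), (108.64068603515625, 188.3671875), 84.38760375976562)
near edge u percentiles [108.1 108.1 108.3 113.3] tin u 107.9 tcp u 74.7 v: tin -554.3 flap -650.1 -461.8
```

```bash
python3 drive.py '.001 0 0 0 .02; .001 0 0 0 .02; -.015 0 0 0 .02; -.035 0 -.02 0 .07; -.042 0 -.055 0 .07'|sed -n 2p; python3 look.py w10;  python3 drive.py '.035 0 0 0 .07; .07 0 0 0 .07; .095 0 0 0 .07; .095 0 0 0 .07; .095 0 0 0 .07'|sed -n 2p
```

```text
ee_pos: [0.5541, -0.0232, 0.2769]
[ 0.5541 -0.0232  0.2769] [-1.7963e+02  5.0000e-02  8.4370e+01] [1.2 0.1 0.4]
tin [561.7  53.2] 22.3
yellow px [187   0] [461 117]
flap ((567.9649658203125, 95.78691101074219), (86.6906967163086, 188.74017333984375), 84.51920318603516)
near edge u percentiles [107.4 107.6 107.9 110.1] tin u 107.8 tcp u 31.0 v: tin -553.9 flap -650.3 -461.6
ee_pos: [0.5647, 0.0741, 0.2797]
```

```bash
python3 drive.py '0 0 .035 0 .07; 0 0 .065 0 .07; 0 0 .074 0 .07; 0 0 .079 0 .07; 0 0 .084 0 .07'|sed -n '1,2p;4p'; python3 drive.py '0 0 0 0 .07; 0 0 0 0 .07; 0 0 0 0 .07'|sed -n '1,2p;4p'; python3 - <<'E'
from h import *
a=bot.camera("wrist")[130:330,170:470]
s=bot.camera("side")[140:290,210:360]
cv2.imwrite("pics/c11.png",np.hstack([cv2.resize(a,(450,300)),cv2.resize(s,(300,300))]))
E
```

```text
time: 8.95
ee_pos: [0.5648, 0.0724, 0.1975]
wrist_force: [-0.0, 1.5, 8.8]
time: 9.2
ee_pos: [0.565, 0.0729, 0.1975]
wrist_force: [-1.0, 1.6, 7.3]
```

View pics/c11.png

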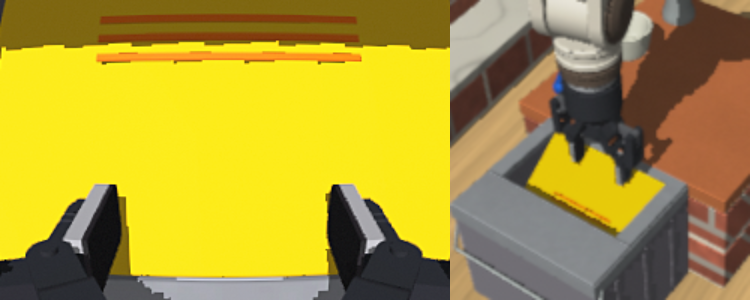

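The tin has left the ledge with the fingers still holding the flap down. I'll release it and verify.

```bash
python3 - <<'E'
from h import *
for n in("wrist","top","side"):
    m=hsv(bot.camera(n),*GRN); c,_=cv2.findContours(m,0,2); print(n,[(cv2.boundingRect(k)) for k in c if cv2.contourArea(k)>30])
E
python3 drive.py '0 0 -.004 0 .07; 0 0 -.01 0 .07; 0 0 -.02 0 .07; 0 0 -.05 0 .07; 0 0 -.09 0 .07'; python3 drive.py '0 0 -.04 0 .07; 0 0 -.06 0 .07; 0 0 -.06 0 .07; 0 0 -.06 0 .07; 0 0 -.06 0 .07'; python3 - <<'E'
from h import *
a=bot.camera("wrist")
cv2.imwrite("pics/c12.png",np.hstack([cv2.resize(a,(480,300)),cv2.resize(bot.camera("side")[140:290,210:360],(300,300))]))
E
```

```text
wrist []
top [(623, 216, 17, 14), (609, 193, 27, 13), (610, 144, 30, 38), (437, 57, 33, 33)]
side [(422, 17, 21, 70), (439, 7, 55, 82), (390, 0, 30, 83)]
time: 9.87
ee_pos: [0.5636, 0.0726, 0.2847]
tcp_rot: [-179.7, 0.1, 84.4]
wrist_force: [1.7, 1.1, 0.2]
opening: 0.0701
grasp_force: 0.0
time: 10.28
ee_pos: [0.5647, 0.0728, 0.3453]
tcp_rot: [-180.0, 0.0, 84.4]
wrist_force: [-0.5, 0.5, -0.8]
opening: 0.0697
grasp_force: 0.0
```

View pics/c12.png

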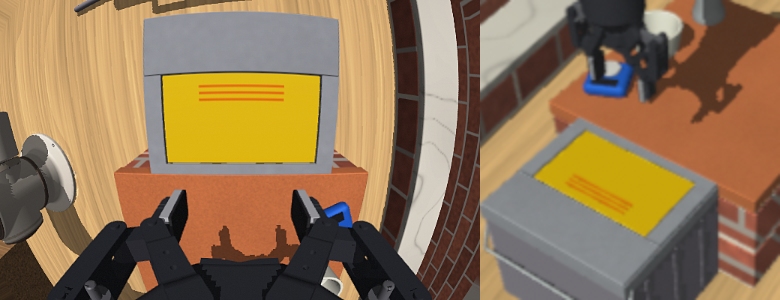

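The flap is shut, the tin is no longer visible in any view (so it is inside the caddy), and the gripper is clear of everything.

```bash
python3 drive.py '0 0 0 0 .07; 0 0 0 0 .07; 0 0 0 0 .07; 0 0 0 0 .07; 0 0 0 0 .07' | head -1; python3 -c "
from workcell import bot
print(bot.job_done())"
```

```text
time: 10.8
the job is handed in; nothing more can be done
None
```

The job is handed in: the tin dropped into the caddy while both fingertips held the flap open, and the flap sprang shut. I never saw the tin on the caddy floor. It went in by tipping from the hinge line as I pressed the flap the second time, not by a push from the other finger, because both fingertips sit at the same height.

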